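# Post a small carton through the sprung flap of a parcel drop box

### The arm

A 7-joint arm with a two-finger parallel gripper is mounted at the origin on the work surface. World frame = base frame: x ahead of the robot, y to its left, z up, the work surface at z = 0. Lengths are in m, angles in rad, forces in N, time in s.
With the tool pointing down it reaches from about 0.4 to 0.85 m from the base axis. Payload 10.4 kg.
Tool frame: the origin (TCP) lies at the very end of the fingers, on their centre line; the grasp point (between the pads) lies 19 mm behind it; z points along the fingers, y is the line along which they close (so a half turn about z gives the same grasp; the last joint's range is limited). The gripper opens to 85 mm and grips with 20 to 120 N. Pads are 22 mm wide; open, the fingers measure 114 mm over their backs; the gripper's body (76 mm by 85 mm) begins 54 mm behind the grasp point. The pads swing forward as they close: fully open they stand 13 mm farther back than shut.
Start: joints at [-1.317, 0.332, -0.065, 1.46, 0.022, 1.35, -0.088], TCP at [0.171, 0.601, 0.231] pointing down, gripper open.
Joint ranges: [-2.6, 2.6], [-0.5, 2.12], [-1.47, 1.34], [0.16, 2.42], [-1.27, 4.41], [0.06, 2.06], [-2.6, 2.6]. Speed limits (rad/s): [2.22, 2.22, 2.79, 2.79, 3.14, 3.14, 3.14].

### API

Orientations are given as a unit quaternion [x, y, z, w].
In Python, from workcell import * gives the robot as it stands.
- The arm moves only by the tool step_arm, never from a script. Its argument "commands" is one flat list of numbers, 7 for each row, row after row: the finger opening in mm, from 0 to 85.4, then the shift along the world's x, y, z as a fraction of full scale, then the turn, a rotation vector about the world's x, y, z as a fraction of full scale. A call has exactly 10 rows; each row is the pose to reach, as a shift and turn from the pose commanded when the call began, turning the shorter way round; what a row does not reach only later rows make up. Full scale, the value 1, is 0.6 m for a shift and pi rad for a turn. A row lasts 1/8 s, in which the tool goes at most 62.5 mm and 10.7 degrees, less where a joint would pass 70% of its speed; a pose out of reach is approached as far as the arm can. A call with a number of a shift or a turn outside -1 to 1 is refused whole. A call with a gripper value outside its range is refused whole. The fingers move at their own pace and stop on an object; "squeeze" is the grip in N (left out, the last holds). Time passes only in rows, so rows that repeat a pose let the fingers close, or fill a call up. It gives the time, the measured TCP pose, the force, the opening and the grip force at its end, in the units of the state.
- get_obs(): the state, without advancing time (a new reading comes with each control period).
- camera(name): name is "side" or "top"; returns the picture (420x560x3 uint8, red, green, blue); there is no depth.
- camera_params(name): a dict with "mtx" (3x3 intrinsics, pixels), "dist" ([k1, k2, p1, p2, k3] as OpenCV has them; the pictures are not rectified), "extrinsics" (4x4, takes a point from world to camera coordinates). Camera axes: x right, y down, z forward; pixel columns grow to the right and rows downward; lengths in m; the calibration is good to about 2 mm. A picture is of the moment at which its call begins. camera_params takes no time and is no camera call.
- hand_in(): hands the job in; it is judged then, once.
The state is a dict: "clock": time; "joint_pos": joint angles; "joint_velocities": joint speeds; "tau": joint torques, N m; "position": TCP position; "ee_rot": TCP orientation; "ft_force": force on the tool from outside, world axes, zero at the start; "torque": the same for the moment, N m; "grip_width": opening from 0.0 (shut) to 1.0 (fully open); "grasp_force": force on a finger pad.
Only numpy, scipy, OpenCV 4.12 (cv2) and the standard library are available. Lean on these libraries where they do the work, as an engineer would, in place of code of your own. Each camera call takes 0.05 s, during which the arm holds its last target. There are 200 camera calls.

### The job

Push the drop box's spring flap open with one finger before the small carton reaches it, and while that finger keeps the flap open, push the carton along the deck and through with the other finger so that it drops into the bin behind. Only push: do not lift the carton, and leave the jar, tape roll, spray bottle and flat carton where they stand. Finish clear of everything, with the flap swung shut again.

Things in the scene. Friction and masses are not known exactly. Their poses are not given: they have to be found in the camera images.
- drop_box: fixed grey box, 380 mm (x) by 240 mm (y). Origin on the bench, in the plane of the shut flap, midway across; +x is the way to push, from deck to bin. Flat deck 100 mm above the bench, x = -200 to +15 mm, ending in a sharp edge. A fence 52 mm high, 12 mm thick crosses the deck at x = 0; its mouth, y = -69 to +85 mm, is shut by the flap. Nothing covers deck, mouth or bin.
- flap (a joint): flap angle in rad: 0 shut, to 1.5 as it swings towards the bin (box's +x), the only way it opens. Aluminium plate 150 mm long, 46 high, 4 thick, lower edge 4 mm above the deck, on an upright hinge at the mouth's +y end; free end at y = -65 mm when shut. A spring shuts it when let go: closing moment 0.04 Nm shut, 0.08 Nm at 1 rad (2 to 3 N at 30 mm from the hinge).
- flap_hinge (a point): point on the flap's hinge axis, halfway up the flap, 125 mm above the bench: at x = 0, y = +85 mm in the box's frame. Its axes are the box's.
- carton_center (a point): centre of the small loose brown carton with a pale tape stripe, 50 x 50 mm, 40 mm high, 80 to 190 g, on the deck before the flap, roughly square to the box; starts 65 to 110 mm before the flap's plane, 5 to 30 mm to the -y side of the box's middle line. It tips off the deck's edge and drops into the bin once its centre is past the edge.
- bin_floor (a point): middle of the bin's floor, 8 mm above the bench, at x = 95, y = 0 mm in the box's frame. The open-topped bin lies beyond the deck's edge: x = 15 to 175 mm, y = -115 to +115 mm, walls level with the deck. Its axes are the box's.
- jar_center (a point): centre of a small loose jar with a black lid, 34 mm across, 45 mm high, standing on the deck near its corner at the robot's end on the -y side (about x = -165, y = -90 mm in the box's frame). Bystander.
- tape_roll: loose brown roll of tape lying flat on the bench, 96 mm across, 48 mm high, origin under its middle. Bystander.
- spray: loose pale bottle standing on the bench, 52 mm across, 130 mm high, origin under its middle. Bystander.
- flat_carton: loose brown carton on the bench, 130 x 90 mm, 50 mm high, origin under its middle. Bystander.
Not all that is in view belongs to the job. Leave any blue or red look-alike of the part that bears carton_center alone.

How it is judged:
On the way, in this order (a step that is already met when the one before it is completed fails the run):
1. the flap is pushed open (over 0.35 rad) while the carton's centre is still at least 15 mm before the flap's plane (x of carton_center in the frame of drop_box below -0.015 m and value of joint flap above 0.35 rad), for 0.05 s.
2. the carton's centre passes the flap's plane, still at deck height, while a finger presses on the flap and it stands more than 0.5 rad open (x of carton_center in the frame of drop_box above 0 m and height (world z) of carton_center above 0.105 m and value of joint flap above 0.5 rad and contact force between the fingers and flap above 0.1 N), for 0.05 s.
At the end, for the whole second after the job is handed in: the carton lies at rest inside the drop box's bin (centre within the bin's walls and less than 70 mm above the bench), and the flap is shut again (under 0.08 rad) (x of carton_center in the frame of drop_box between 0.02 and 0.175 m and y of carton_center in the frame of drop_box between -0.115 and 0.115 m and height (world z) of carton_center below 0.07 m and linear speed of carton below 0.05 m/s and value of joint flap below 0.08 rad); the robot touches nothing.
It fails at once if the carton is lifted (centre more than 25 mm above where it stands on the deck) (height (world z) of carton_center above 0.145 m).
It fails at once if the small jar on the deck is moved more than 20 mm (distance of jar_center from where it was at the start of the episode above 0.02 m).
It fails at once if the tape roll is moved more than 20 mm (distance of tape_roll from where it was at the start of the episode above 0.02 m).
It fails at once if the spray bottle is moved more than 20 mm (distance of spray from where it was at the start of the episode above 0.02 m).
It fails at once if the flat carton is moved more than 20 mm (distance of flat_carton from where it was at the start of the episode above 0.02 m).
It also fails if it takes over 35 s, if anything falls off the work surface, if the arm or the gripper's body presses on something with over 40 N, if the wrist force passes 120 N, or if a joint passes its speed limit or range.

## Working session

There is one attempt and no reset: what is moved stays moved. The work goes in short steps, Python scripts to look and compute and a tool call to move; the robot and the scene stay as the last step left them, time stands still between calls to the robot, and variables do not carry over. Pictures are saved under pics/ and viewed, at most 10 in all, crops included, and the job is handed in when it is done.

Besides the shell and the picture viewer there is one more tool, called after "Request:" as name(argument=value, ...) on one line, values as JSON. step_arm: Moves the arm, as the interface text tells. Its arguments: {"type":"object","properties":{"commands":{"type":"array","items":{"type":"number"}},"squeeze":{"type":"number"}},"required":["commands"]}

```bash
mkdir -p pics
cat > h.py <<'E'
from workcell import *
import numpy as np, cv2
def shot(n,f):
    im=camera(n); cv2.imwrite('pics/'+f,cv2.cvtColor(im,cv2.COLOR_RGB2BGR)); return im
def ray(n,uv,z):
    p=camera_params(n);K=np.array(p['mtx']);d=np.array(p['dist']);T=np.array(p['extrinsics'])
    q=cv2.undistortPoints(np.array(uv,float).reshape(-1,1,2),K,d).reshape(-1,2)
    R=T[:3,:3];c=-R.T@T[:3,3]; D=np.c_[q,np.ones(len(q))]@R
    return c+D*((z-c[2])/D[:,2])[:,None]
def proj(n,X):
    p=camera_params(n);T=np.array(p['extrinsics'])
    return cv2.projectPoints(np.array(X,float).reshape(-1,1,3),cv2.Rodrigues(T[:3,:3])[0],T[:3,3],np.array(p['mtx']),np.array(p['dist']))[0].reshape(-1,2)
E
python3 - <<'E'
from h import *
shot('top','t0.png');shot('side','s0.png');o=get_obs();print(o)
for n in('top','side'):
    T=np.array(camera_params(n)['extrinsics']);print(n,-T[:3,:3].T@T[:3,3])
E
```

```text
{'clock': 0.1, 'joint_pos': array([-1.31658824,  0.33278631, -0.06470828,  1.46085219,  0.02159173,
        1.34988091, -0.08852258]), 'joint_velocities': array([-0.0002757 , -0.00231677, -0.00053517, -0.00289425, -0.00210315,
        0.00227675,  0.00091277]), 'tau': array([ 1.60059415e-03, -6.26739335e+01,  4.94148047e-02, -3.92429817e+01,
        1.64509850e-02,  7.07622792e-03,  3.87400542e-05]), 'position': array([0.17070956, 0.60089444, 0.23061192]), 'ee_rot': array([ 1.37961312e-01,  9.90437427e-01, -6.12636217e-04, -6.28775614e-05]), 'ft_force': array([-0.08404473, -0.63823092, -0.50151622]), 'torque': array([-0.02504501, -0.00410381,  0.03021675]), 'grasp_force': 0.0, 'grip_width': 0.9960775645892226}
top [ 0.46867981 -0.00613507  1.18993059]
side [ 0.12581526 -0.95503818  0.67652405]
```

View pics/t0.png

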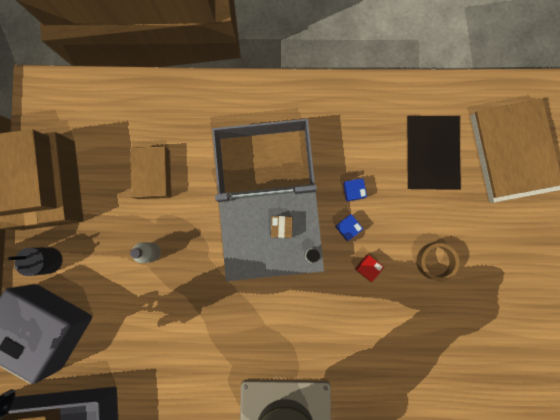

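View pics/s0.png

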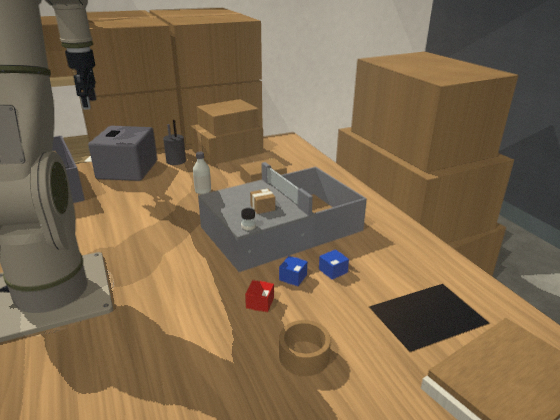

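Top view: the box is around (267,200), with the flap line running from (222,197) to (315,189), the carton at (282,227) and the jar at (313,256). The spray bottle is at (145,252), the flat carton at (150,172) and the tape roll at (438,260).
Things that could be taken for the carton: brown with a pale stripe on the deck (282,227), blue (355,190), blue (349,227), red (370,267). By the description I choose (282,227) and check it in a close crop.

Run:
```python
from h import *
im=cv2.imread('pics/t0.png')
c=im[110:290,195:345];cv2.imwrite('pics/c0.png',cv2.resize(c,None,fx=3.3,fy=3.3,interpolation=cv2.INTER_CUBIC))
```

```text
(no output)
```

View pics/c0.png

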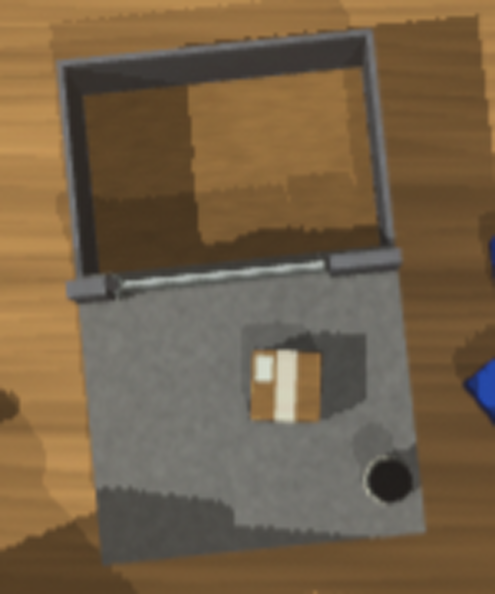

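The crop shows the box top's corners at crop (60,62), (371,31), (425,531) and (104,562), a brown carton with a pale stripe centred near (285,386), the jar lid at (390,480), and the flap from hinge (115,288) to free end (326,266). The carton choice is confirmed.

```bash
cat >> h.py <<'E'
def cr(l): return (np.array(l,float)+.5)/3.3-.5+[195,110]
E
python3 - <<'E'
from h import *
C=ray('top',cr([(60,62),(371,31),(425,531),(104,562)]),.1)
B=np.array([[.18,.12],[.18,-.12],[-.2,-.12],[-.2,.12]])
bc=B.mean(0);wc=C[:,:2].mean(0)
H=(B-bc).T@(C[:,:2]-wc); yaw=np.arctan2(H[0,1]-H[1,0],H[0,0]+H[1,1])
R=np.array([[np.cos(yaw),-np.sin(yaw)],[np.sin(yaw),np.cos(yaw)]]);o=wc-R@bc
print('res mm',(C[:,:2]-(B@R.T+o))*1e3);print('o',o,'yaw',yaw,np.degrees(yaw))
np.savez('box.npz',R=R,o=o,yaw=yaw)
f=lambda l,z:((ray('top',cr(l),z)[:,:2]-o)@R*1e3).round(1)
print('carton',f([(250,350),(321,352),(320,422),(250,421)],.14),f([(285.5,386)],.14))
print('flap',f([(115,288),(326,266)],.148));print('jar',f([(390,480)],.145))
E
```

```text
res mm [[-1.56403652 -2.18593154]
 [-2.09218741  2.04595098]
 [ 1.30195912  1.21802818]
 [ 2.35426482 -1.07804762]]
o [0.58984737 0.04963538] yaw 0.11130915459631717 6.377544779538183
carton [[ -55.4   -4.9]
 [ -61.9  -55.4]
 [-111.7  -49.7]
 [-106.1    0. ]] [[-83.7 -27.7]]
flap [[ -2.2  86.5]
 [ -1.5 -65.1]]
jar [[-157.5  -94.9]]
```

The box fit is good to about 2 mm: origin (0.590, 0.050), yaw 6.4°. In the box frame the carton is at (-84,-28) mm, and the jar and flap are where they should be. Plan:
1. Shove the carton forward to x≈-42 with both fingers.
2. Turn the open gripper diagonally. The leading finger opens the flap at y≈35 while the trailing finger pushes the carton.

Request:
step_arm(commands=[18,0.08,-0.1,0,0,0,0.02,18,0.13,-0.2,0,0,0,0.04,18,0.18,-0.3,0,0,0,0.06,18,0.23,-0.4,0,0,0,0.08,18,0.28,-0.5,0,0,0,0.1,18,0.32,-0.6,0,0,0,0.124,18,0.36,-0.7,0,0,0,0.124,18,0.4,-0.8,0,0,0,0.124,18,0.44,-0.9,0,0,0,0.124,18,0.472,-0.99,-0.05,0,0,0.124], squeeze=20)

```text
clock: 1.35
position: [0.4416, 0.0412, 0.2138]
ee_rot: [-0.056, 0.998, 0.001, 0.001]
ft_force: [1.1, 1.1, 0.3]
grip_width: 0.213
grasp_force: 0.0
```

Request:
step_arm(commands=[18,0,0,0,0,0,0,18,0,0,0,0,0,0,18,0,0,-0.04,0,0,0,18,0,0,-0.08,0,0,0,18,0,0,-0.12,0,0,0,18,0,0,-0.154,0,0,0,18,0,0,-0.154,0,0,0,18,0,0,-0.154,0,0,0,18,0,0,-0.154,0,0,0,18,0,0,-0.154,0,0,0])

```text
clock: 2.6
position: [0.4409, 0.0433, 0.1212]
ee_rot: [-0.056, 0.998, 0.0, 0.0]
ft_force: [-0.1, 0.6, 0.2]
grip_width: 0.212
grasp_force: 0.0
```

```bash
cat >> h.py <<'E'
b=np.load('box.npz')
def tobox(p): return ((np.array(p)[:2]-b['o'])@b['R']*1e3).round(1)
def crop(f,n='top'):
    im=cv2.cvtColor(camera(n),cv2.COLOR_RGB2BGR)
    c=im[110:290,195:345] if n=='top' else im[130:290,180:390]
    cv2.imwrite('pics/'+f,cv2.resize(c,None,fx=3.3,fy=3.3,interpolation=cv2.INTER_CUBIC))
E
python3 - <<'E'
from h import *
o=get_obs();print(o['position'],o['ee_rot'],tobox(o['position']),o['ft_force'],o['clock']);crop('c1.png')
E
```

```text
[0.44089161 0.04331559 0.12124754] [-5.63920067e-02  9.98408550e-01  2.81193366e-04  4.79935523e-04] [-148.7   10.3] [-0.08746882  0.55114153  0.18996233] 2.6
```

View pics/c1.png

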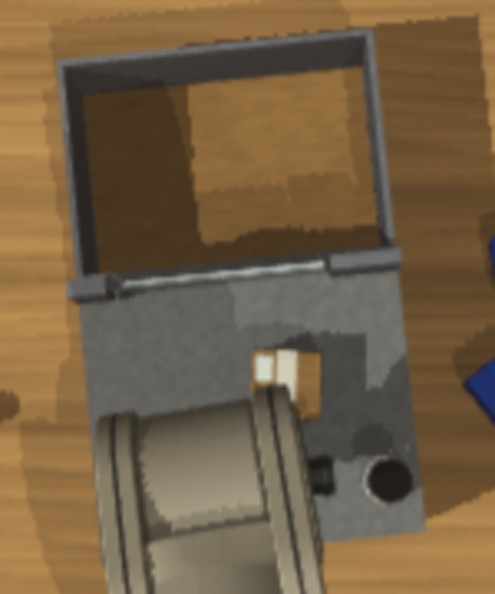

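The arm covers the near part. The carton top is still at crop (285,385), untouched. The call's base is the reached pose, so I shift to y=-28, lower slightly and push 62 mm.

Request:
step_arm(commands=[18,0.011,-0.031,0,0,0,0,18,0.022,-0.062,-0.011,0,0,0,18,0.022,-0.062,-0.022,0,0,0,18,0.039,-0.06,-0.022,0,0,0,18,0.056,-0.058,-0.022,0,0,0,18,0.073,-0.056,-0.022,0,0,0,18,0.09,-0.054,-0.022,0,0,0,18,0.107,-0.052,-0.022,0,0,0,18,0.124,-0.05,-0.022,0,0,0,18,0.124,-0.05,-0.022,0,0,0])

```text
clock: 3.9
position: [0.5157, 0.0131, 0.1074]
ee_rot: [-0.056, 0.998, -0.0, 0.0]
ft_force: [-0.1, 1.5, 0.2]
grip_width: 0.211
grasp_force: 0.0
```

Run:
```python
from h import *
o=get_obs();print(o['position'],o['ee_rot'],tobox(o['position']),o['ft_force'],o['clock']);crop('c2.png')
```

```text
[0.51565152 0.01313046 0.10739325] [-5.63395692e-02  9.98411641e-01 -1.85103742e-04  1.14099313e-04] [-77.8 -28. ] [-0.09359655  1.52810821  0.16331949] 3.9
```

View pics/c2.png

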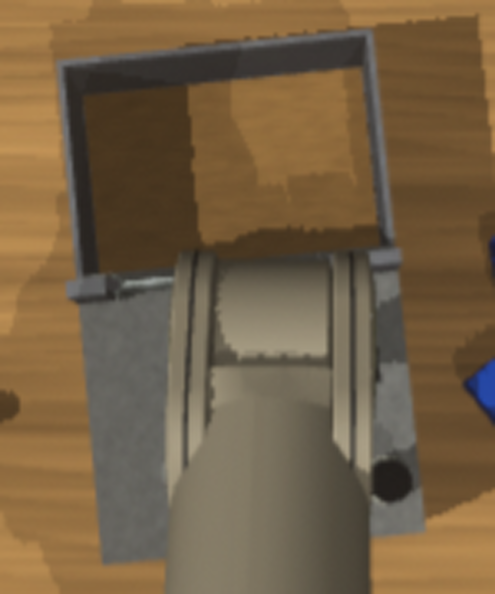

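The arm hides the carton from above; the flap, at crop (150,283), is still shut. Next I lift, open the fingers, turn to the diagonal and look from the side.

Request:
step_arm(commands=[18,-0.013,-0.002,0,0,0,0,18,-0.013,-0.002,0.06,0,0,0,18,-0.013,-0.002,0.12,0,0,0,85,0,0.02,0.155,0,0,-0.057,85,0.01,0.04,0.155,0,0,-0.114,85,0.022,0.062,0.155,0,0,-0.17,85,0.022,0.062,0.155,0,0,-0.227,85,0.022,0.062,0.155,0,0,-0.283,85,0.022,0.062,0.155,0,0,-0.283,85,0.022,0.062,0.155,0,0,-0.283])

```text
clock: 5.2
position: [0.5278, 0.0502, 0.2005]
ee_rot: [0.377, 0.926, 0.0, -0.0]
ft_force: [0.5, -1.1, 0.1]
grip_width: 0.995
grasp_force: 0.0
```

Run:
```python
from h import *
o=get_obs();print(o['position'],o['ee_rot'],tobox(o['position']),o['ft_force'],o['clock']);crop('c3.png','side')
```

```text
[0.52780109 0.05023529 0.20050346] [ 3.76691568e-01  9.26338717e-01  1.99127621e-04 -6.84570480e-05] [-61.6   7.5] [ 0.45164748 -1.0704295   0.13307823] 5.2
```

View pics/c3.png

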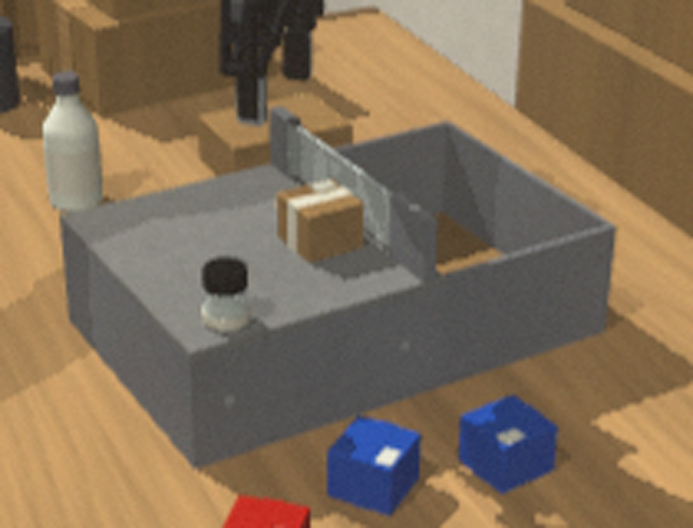

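Side view: the carton stands on the deck just before the shut flap. Its bottom corners are at crop (281,237) rear +y, (318,261) rear -y and (363,243) front -y; top corners at (277,200), (316,222) and (363,205). The jar stands at (224,295).

Run:
```python
from h import *
s=lambda l:(np.array(l,float)+.5)/3.3-.5+[180,130]
for l,z in(([(281,237),(318,261),(363,243)],.1),([(277,200),(316,222),(363,205)],.14)):
    print([tobox(p) for p in ray('side',s(l),z)])
```

```text
[array([-59.6,  -2.2]), array([-53.8, -50.6]), array([ -8.5, -43. ])]
[array([-68.8, -13.3]), array([-61. , -59.9]), array([-15.7, -53.5])]
```

Run:
```python
from h import *
s=lambda l:(np.array(l,float)+.5)/3.3-.5+[180,130]
for l in [(192,352),(612,228),(62,220),(448,124)]: print(tobox(ray('side',s([l]),.1)[0]))
print(tobox(ray('side',s([(224,270)]),.145)[0]))
R,o=b['R'],b['o']
for z in(.1,.14):
  P=np.array([[-67,-3],[-67,-53],[-17,-53],[-17,-3]])/1e3
  X=np.c_[P@R.T+o,np.full(4,z)]; print(((proj('side',X)-[180,130]+.5)*3.3-.5).round())
```

```text
[-194.8 -119.6]
[ 177.5 -120.7]
[-198.7  110.9]
[178.5 113.5]
[-158.  -99.]
[[273. 240.]
 [305. 267.]
 [360. 251.]
 [328. 225.]]
[[273. 194.]
 [304. 220.]
 [361. 205.]
 [328. 180.]]
```

The carton sits at about (-38,-30), turned roughly 8°, and its centre is well before -15. I descend and start the diagonal advance.

Request:
step_arm(commands=[85,0,0,-0.05,0,0,0,85,0,0,-0.1,0,0,0,85,0,0,-0.14,0,0,0,85,0,0,-0.167,0,0,0,85,0,0,-0.167,0,0,0,85,0.008,0.001,-0.167,0,0,0,85,0.016,0.002,-0.167,0,0,0,85,0.024,0.003,-0.167,0,0,0,85,0.032,0.004,-0.167,0,0,0,85,0.04,0.005,-0.167,0,0,0])

```text
clock: 6.5
position: [0.5523, 0.0534, 0.1002]
ee_rot: [0.378, 0.926, -0.0, -0.0]
ft_force: [-2.8, 0.0, 0.6]
grip_width: 0.999
grasp_force: 1.1
```

Run:
```python
from h import *
o=get_obs();print(o['position'],o['ee_rot'],tobox(o['position']),o['ft_force'],o['clock']);crop('c4.png','side')
```

```text
[0.55226149 0.05342164 0.10019218] [ 3.78403924e-01  9.25640538e-01 -7.38763399e-05 -2.41901652e-04] [-36.9   7.9] [-2.81810306e+00  1.46669352e-03  5.96735873e-01] 6.5
```

View pics/c4.png

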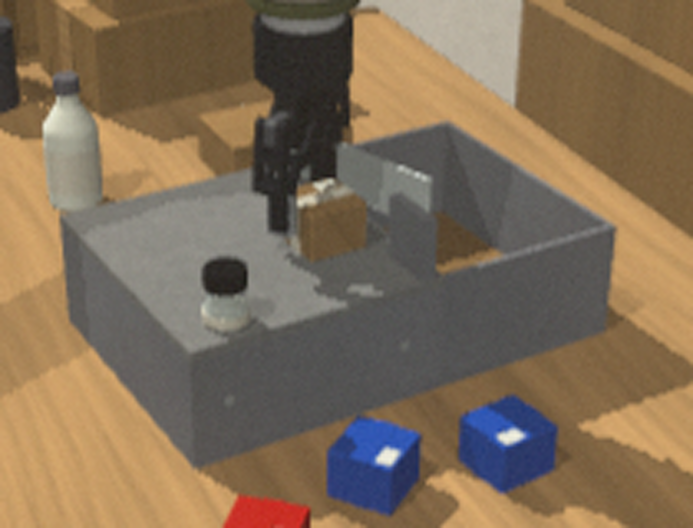

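The flap is swung open with its free end top at crop (433,180), the leading finger behind it. The trailing finger tip (280,228) is at the carton's rear face. The carton front is still before the fence.

Run:
```python
from h import *
s=lambda l:(np.array(l,float)+.5)/3.3-.5+[180,130]
R,o=b['R'],b['o']
for t in(.2,.35,.5,.6):
  P=np.array([[.15*np.sin(t),.085-.15*np.cos(t)]])
  print(t,((proj('side',np.c_[P@R.T+o,[.15]])-[180,130]+.5)*3.3-.5).round())
for l,z in(([(308,261),(366,240)],.1),([(301,203),(366,202)],.14)):print([tobox(p) for p in ray('side',s(l),z)])
```

```text
0.2 [[419. 184.]]
0.35 [[438. 175.]]
0.5 [[453. 165.]]
0.6 [[461. 158.]]
[array([-60.5, -46.7]), array([ -3.9, -39.9])]
[array([-55.3, -27. ]), array([-11.1, -50.3])]
```

Flap ≈0.30 rad, carton centre ≈-34 mm. I continue straight.

Request:
step_arm(commands=[85,0.005,0.0006,0,0,0,0,85,0.01,0.001,0,0,0,0,85,0.015,0.0017,0,0,0,0,85,0.02,0.0022,0,0,0,0,85,0.025,0.0028,0,0,0,0,85,0.03,0.0034,0,0,0,0,85,0.035,0.004,0,0,0,0,85,0.04,0.0045,0,0,0,0,85,0.045,0.005,0,0,0,0,85,0.05,0.0056,0,0,0,0])

```text
clock: 7.8
position: [0.5823, 0.0566, 0.1002]
ee_rot: [0.379, 0.926, -0.0, -0.0]
ft_force: [-2.2, -1.7, -0.5]
grip_width: 0.996
grasp_force: 1.0
```

Run:
```python
from h import *
o=get_obs();print(tobox(o['position']),o['ft_force'],o['clock']);crop('c5.png','side')
```

```text
[-6.8  7.8] [-2.2363726  -1.65202314 -0.47863293] 7.8
```

View pics/c5.png

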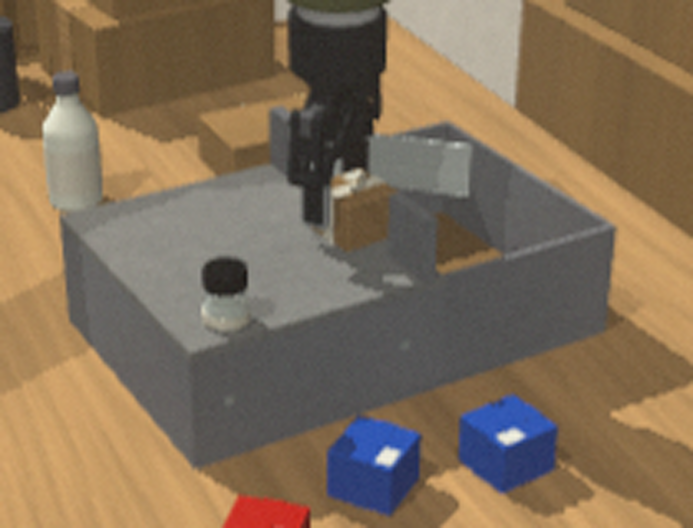

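The flap is at about 0.7 rad (tip at crop (471,143)) and the carton, its near corner at (335,250), is entering the mouth nearly straight. I push on 38 mm.

Request:
step_arm(commands=[85,0.006,0.0007,0,0,0,0,85,0.012,0.0013,0,0,0,0,85,0.018,0.002,0,0,0,0,85,0.024,0.0027,0,0,0,0,85,0.03,0.0034,0,0,0,0,85,0.036,0.004,0,0,0,0,85,0.043,0.0048,0,0,0,0,85,0.05,0.0056,0,0,0,0,85,0.057,0.0064,0,0,0,0,85,0.064,0.0072,0,0,0,0])

```text
clock: 9.1
position: [0.6209, 0.0611, 0.1003]
ee_rot: [0.378, 0.926, 0.0, 0.0]
ft_force: [-1.2, -0.3, -0.4]
grip_width: 0.994
grasp_force: 0.5
```

Run:
```python
from h import *
o=get_obs();print(tobox(o['position']),o['ft_force'],o['clock']);crop('c6.png','side')
```

```text
[32.2  8. ] [-1.164578   -0.28408857 -0.43013363] 9.1
```

View pics/c6.png

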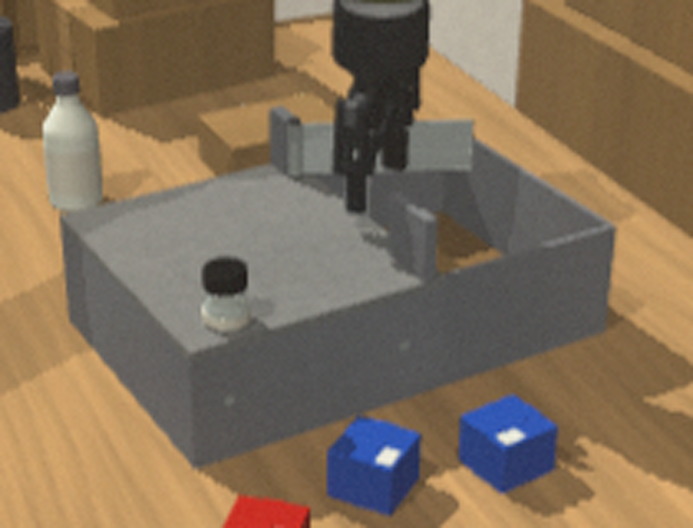

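The carton has left the deck and dropped out of sight into the bin; the flap is held wide open by the leading finger. I back straight out so the flap closes, then lift.

Request:
step_arm(commands=[85,-0.024,-0.0027,0,0,0,0,85,-0.05,-0.0056,0,0,0,0,85,-0.077,-0.0086,0,0,0,0,85,-0.104,-0.0116,0,0,0,0,85,-0.13,-0.0145,0,0,0,0,85,-0.16,-0.018,0,0,0,0,85,-0.163,-0.018,0,0,0,0,85,-0.163,-0.018,0.06,0,0,0,85,-0.163,-0.018,0.14,0,0,0,85,-0.163,-0.018,0.2,0,0,0])

```text
clock: 10.4
position: [0.5238, 0.0504, 0.2226]
ee_rot: [0.378, 0.926, 0.001, 0.001]
ft_force: [0.5, -1.0, -0.2]
grip_width: 1.001
grasp_force: 0.0
```

Request:
step_arm(commands=[85,-0.05,0,0.1,0,0,0,85,-0.1,0.05,0.1,0,0,0,85,-0.1,0.1,0.1,0,0,0,85,-0.1,0.15,0.1,0,0,0,85,-0.1,0.2,0.1,0,0,0,85,-0.1,0.25,0.1,0,0,0,85,-0.1,0.3,0.1,0,0,0,85,-0.1,0.35,0.1,0,0,0,85,-0.1,0.35,0.1,0,0,0,85,-0.1,0.35,0.1,0,0,0])

```text
clock: 11.65
position: [0.4633, 0.2598, 0.2803]
ee_rot: [0.379, 0.926, 0.0, 0.0]
ft_force: [-0.9, -0.9, 0.7]
grip_width: 0.995
grasp_force: 0.0
```

Run:
```python
from h import *
o=get_obs();print(o['position'],o['ft_force'],o['clock']);crop('c7.png')
```

```text
[0.46326865 0.25977913 0.28033831] [-0.94940278 -0.87265403  0.74192093] 11.65
```

View pics/c7.png

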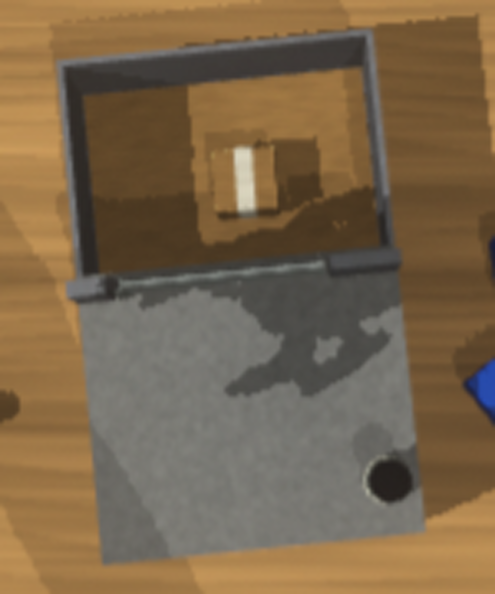

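The carton lies flat in the bin at crop (243,180), the flap is shut along (115,288)-(326,264), the jar is unmoved at (390,480), and the arm is clear.

```bash
python3 -c "
from workcell import *
print(hand_in())"
```

```text
the job is handed in; nothing more can be done
None
```

I handed the job in at about 11.7 s: one finger held the flap open while the other pushed the carton through, and the last picture shows the carton lying in the bin, the flap shut, the jar unmoved and the arm clear; `hand_in()` gave no verdict, and I did not re-measure the tape roll, spray bottle or flat carton at the end.

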